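# Reset the boxed-in stop valve under the stairs

### The job

Lift the access panel off the valve box and lean it, handle side outwards, against the front of the timber bearer so that its lower edge stands on the board and it slopes at about 45 degrees. Then screw the valve's handwheel clockwise until it is fully shut and comes up against its stop, and open it again by exactly one full turn, regrasping as needed. Leave the bottle, canister and brush where they stand.

Things in the scene. Friction and masses are not known exactly. Their poses are not given: they have to be found in the camera images.
- panel: loose plywood panel, 0.3 kg, 200 (x) by 210 (y) by 9 mm thick, lying flat on the valve box's rim at the start. A solid wood cleat handle stands on the middle of its upper face: 18 mm wide (x), 90 long (y), 32 high; pinch it from above across its width. Origin: centre of the underside; z: normal on the handle side.
- box: fixed open-topped plywood box round the valve, 200 by 200 mm outside, 105 high, walls 10 thick. A 22 mm copper pipe passes through its two y-side walls 32 mm above the board and turns down 120 mm from the middle. Origin: centre of the underside, x and y along the walls, z up.
- wheel_grip (a point): centre of the round grey handwheel (66 mm diameter, 18 thick, upright axis) in the middle of the box under the panel; 93 mm above the board, its top 3 mm below the box rim. Grip it across its diameter from above; fingertips may go 20 mm below this point (the brass valve below is within 22 mm of the axis). A brass bar on top, hub to rim, shows its angle. Axes turn with the wheel.
- wheel (a joint): turn of the handwheel, rad: 0 is fully shut on a hard stop; grows anticlockwise from above (opening) to 9.4. One full turn is 6.283; at 0 and 6.283 the brass bar points along the box's -x. Starts 1.3 to 2.5 rad open. It turns against about 0.2 N m and stays where left; at the stop the resisting moment rises steeply.
- bearer: fixed sawn timber block, 70 mm deep (x), 220 mm long (y), 110 mm high, standing on the board. Origin: middle of the lower edge of its front face, which looks along its own -x, towards the robot; the block lies on the +x side of the origin.
- bottle: closed amber glass bottle, 64 mm diameter, 170 mm tall, standing; origin at the centre of its foot. Bystander.
- canister: white lidded ceramic canister, 106 mm diameter, 150 mm tall to the lid's knob, standing; origin at the centre of its foot. Bystander.
- brush: white hard silicone scrubbing brush lying bristles down, about 173 mm long (its x), 45 mm wide, 32 mm high; origin on the board near its middle. Bystander.
Things that resemble listed ones, but are neither listed nor needed, are in the scene too. Of the things shaped like the bearer, the wooden one is meant.

How it is judged (in metres and radians):
On the way, in this order (a step that is already met when the one before it is completed fails the run):
1. the panel leans against the bearer, let go and at rest (angle between panel's own z axis and vertical between 0.55 and 1.05 rad and height (world z) of panel between 0.045 and 0.098 m and x of panel in the frame of bearer between -0.13 and 0 m and y of panel in the frame of bearer between -0.09 and 0.09 m and contact force between panel and bearer above 0.15 N and linear speed of panel below 0.02 m/s and contact force between panel and the fingers below 0.05 N), for 0.2 s.
2. the valve is screwed fully shut against its stop (value of joint wheel below 0.08 rad), for 0.1 s.
At the end, for the whole second after the job is handed in: Handwheel at rest one full turn open from its stop, within 0.25 rad; panel leaning untouched and still on the bearer, handle outwards, 32 to 60 degrees from level, lower edge on the board, origin 45 to 98 mm high, 0 to 130 mm before the bearer's face and within 90 mm of its middle (all of step 1 and value of joint wheel between 6.03 and 6.53 rad and velocity of joint wheel between -0.05 and 0.05 rad/s).
It fails at once if the bottle is shifted by more than 30 mm or tipped (distance of bottle from where it was at the start of the episode above 0.03 m or angle between bottle's own z axis and vertical above 0.3 rad).
It fails at once if the canister is shifted by more than 30 mm or tipped (distance of canister from where it was at the start of the episode above 0.03 m or angle between canister's own z axis and vertical above 0.3 rad).
It fails at once if the brush is shifted by more than 30 mm or tipped (distance of brush from where it was at the start of the episode above 0.03 m or angle between brush's own z axis and vertical above 0.3 rad).
It also fails if it takes over 70 s, if anything falls off the work surface, if the arm or the gripper's body presses on something with over 40 N, if the wrist force passes 120 N, or if a joint passes its speed limit or range.

### The arm

A 6-joint arm with a two-finger parallel gripper is mounted at the origin on the work surface. World frame = base frame: x ahead of the robot, y to its left, z up, the work surface at z = 0. Lengths are in mm, angles in degrees, forces in N, time in s.
With the tool pointing down it reaches from about 325 to 925 mm from the base axis. Payload 3.1 kg.
Tool frame: the origin (TCP) lies at the very end of the fingers, on their centre line; the grasp point (between the pads) lies grasp_offset behind it (grasp_offset is the distance from the TCP to the grasp point, in mm); z points along the fingers, y is the line along which they close (so a half turn about z gives the same grasp; the last joint's range is limited). The gripper opens to 85 mm and grips with 20 to 120 N. Pads are 22 mm wide; open, the fingers measure 114 mm over their backs; the gripper's body (76 mm by 85 mm) begins 54 mm behind the grasp point. The pads swing forward as they close: fully open they stand 13 mm farther back than shut.
Start: joints at [-73.407, 12.427, 92.441, -0, 75.132, -6.429], TCP at [244.444, -575.227, 205.9] pointing down, gripper open.
Joint ranges: [-157.48, 157.48], [-44.54, 120.13], [17.64, 146.25], [-64.5, 244.5], [7.68, 150.69], [-147.95, 147.95]. Speed limits (degrees/s): [159.86, 159.86, 180, 180, 180, 180].

### API

Orientations are given as [roll, pitch, yaw] about the fixed x, y, z axes, in that order (R = Rz(yaw) Ry(pitch) Rx(roll)).
In Python, from station import * gives the robot as it stands. Calls block until the motion is done:
- goto(position, orientation): joint-space move of the TCP to a pose.
- move_l(position, attitude=None, speed=150): straight line of the TCP; attitude=None keeps the orientation; speed is the mean speed in mm/s.
- move_j(angles): joint-space move.
- grip(opening, squeeze=None): finger opening in mm; squeeze is the grip in N (None keeps the last); returns when the fingers have stopped.
- wait(seconds).
- solve_ik(position, orientation): joint angles nearest the present ones, or None.
- get_obs(): the state.
- get_image(name): name is "scene" or "top" or "wrist"; returns the picture (480x640x3 uint8, red, green, blue); there is no depth.
- get_calibration(name): a dict with "fx", "fy", "cx", "cy" (pixels), "R" (3x3) and "t" (3): a world point X has camera coordinates R X + t; the wrist camera has in their place "mount" (4x4, takes a point from camera to tool coordinates, whose origin is the TCP and whose axes are the flange's). Camera axes: x right, y down, z forward; pixel columns grow to the right and rows downward; lengths in mm; the calibration is good to about 2 mm. A picture is of the moment at which its call begins: read the wrist's pose just before it. get_calibration takes no time and is no camera call.
A pose or a line that the arm cannot do raises Unreachable and nothing moves.
- sign_off(): hands the job in; it is judged then, once.
Trained networks look in the newest picture that a camera, given by its name, has taken for a name from the list of things; names that differ only in an ending like _2 or _b are one class to them, and where a whole thing is asked for, a point or a joint stands for the part that bears it (a point fixed in the world has none). Each returns a list of dicts, best first, with "score" (0 to 1); they miss things now and then, are a little off and sometimes report something else, mostly with a low value. They report only what shows in the picture. A call takes as long as a camera call. They do not tell look-alikes from the thing itself.
- spot_in(name, camera): "extent" ([centre column, centre row, width, height] in pixels, round what is visible of it).
- regions_of(name, camera): "region" (480x640 bool, what is visible of it) and "extent" ([centre column, centre row, width, height] in pixels, round what is visible of it).
The state is a dict: "t": time; "joint_pos": joint angles; "qvel": joint speeds; "effort": joint torques, N m; "tcp_pos": TCP position; "ee_rot": TCP orientation; "wrist_force": force on the tool from outside, world axes, zero at the start; "moment": the same for the moment, N m; "grip_width": finger opening in mm; "grip_force": force on a finger pad.
Only numpy, scipy, OpenCV 4.12 (cv2) and the standard library are available. Lean on these libraries where they do the work, as an engineer would, in place of code of your own. Each camera call takes 0.05 s, during which the arm holds its last target. There are 200 camera calls.

## Working session

There is one attempt and no reset: what is moved stays moved. The work goes in short steps, each a Python script; the robot and the scene stay as the last script left them, time stands still between calls to the robot, and variables do not carry over. Pictures are saved under pics/ and viewed, at most 10 in all, crops included, and the job is handed in when it is done.

```bash
mkdir -p pics; ls; python3 - <<'E'
from station import *
import cv2,numpy as np
o=get_obs();print(o)
for c in("scene","top"):
    im=get_image(c);cv2.imwrite(f"pics/{c}0.png",im[:,:,::-1]);k=get_calibration(c);print(c,{a:np.round(b,3).tolist() for a,b in k.items()})
    for n in("panel","box","bearer","bottle","canister","brush"):
        print(n,[(round(float(d["score"]),2),np.round(d["extent"]).tolist()) for d in spot_in(n,c)][:4])
E
```

```text
pics
{'t': 0.0, 'joint_pos': array([-7.34068690e+01,  1.24767365e+01,  9.25308213e+01, -1.13772731e-03,
        7.51315560e+01, -6.42783103e+00]), 'qvel': array([-0.04587544,  0.03199239, -0.07274991, -0.05043431,  0.03890103,
        0.0835652 ]), 'effort': array([-9.20733373e-05, -3.96844769e+01, -3.03851473e+01, -1.47547689e-04,
        9.68112960e-03, -9.40953981e-06]), 'tcp_pos': array([ 244.182759  , -574.35496371,  204.54722433]), 'ee_rot': array([-1.79861638e+02, -1.44819909e-02,  2.30212379e+01]), 'wrist_force': array([ 0.58007304, -0.16450952, -0.0032209 ]), 'moment': array([-0.02931515,  0.08241953, -0.02102596]), 'grip_force': 0.0, 'grip_width': 85.32410719825751}
scene {'fx': 589.095, 'fy': 589.095, 'cx': 324.816, 'cy': 238.588, 'R': [[0.543, 0.84, -0.007], [0.608, -0.399, -0.687], [-0.579, 0.369, -0.727]], 't': [-225.467, -237.807, 1937.869]}
panel []
box [(0.7, [436.0, 212.0, 105.0, 59.0])]
bearer [(0.93, [267.0, 231.0, 76.0, 80.0]), (0.85, [294.0, 379.0, 100.0, 101.0]), (0.75, [375.0, 150.0, 71.0, 58.0]), (0.63, [159.0, 262.0, 93.0, 73.0])]
bottle [(0.6, [385.0, 322.0, 31.0, 60.0])]
canister [(0.62, [231.0, 302.0, 48.0, 65.0])]
brush [(0.67, [460.0, 286.0, 53.0, 52.0])]
top {'fx': 546.376, 'fy': 546.376, 'cx': 307.93, 'cy': 236.437, 'R': [[0.009, -1.0, -0.009], [-0.993, -0.007, -0.115], [0.114, 0.01, -0.993]], 't': [-44.283, 481.69, 1497.89]}
panel [(0.83, [157.0, 238.0, 80.0, 82.0])]
box [(0.95, [172.0, 238.0, 89.0, 77.0]), (0.37, [294.0, 170.0, 82.0, 34.0])]
bearer [(0.95, [456.0, 315.0, 91.0, 32.0]), (0.67, [406.0, 135.0, 89.0, 41.0]), (0.63, [295.0, 171.0, 84.0, 39.0]), (0.56, [167.0, 342.0, 97.0, 37.0])]
bottle [(0.77, [315.0, 133.0, 19.0, 34.0])]
canister [(0.94, [419.0, 230.0, 43.0, 40.0])]
brush [(0.68, [223.0, 139.0, 16.0, 59.0])]
```

View pics/top0.png

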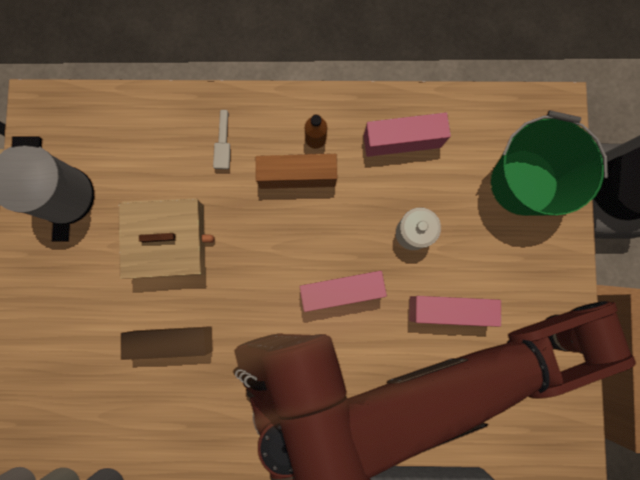

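View pics/scene0.png

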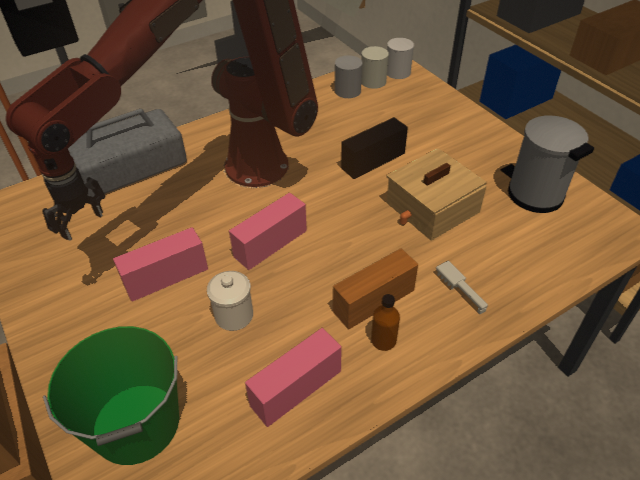

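The top view shows the panel at (160,238) with its dark handle at (157,238). The wooden bearer is at (296,170), and the pink and black blocks are look-alikes. The brush is at (222,140), the bottle at (316,131) and the canister at (420,228). Next I'll fit poses by silhouette.

```bash
cat > h.py <<'E'
from station import *
import numpy as np,cv2
from scipy.optimize import minimize
from scipy.spatial.transform import Rotation as Ro
def proj(k,X):
    c=np.atleast_2d(X)@np.array(k["R"]).T+np.array(k["t"]); return np.c_[k["fx"]*c[:,0]/c[:,2]+k["cx"],k["fy"]*c[:,1]/c[:,2]+k["cy"]]
def onplane(k,uv,z):
    R,t=np.array(k["R"]),np.array(k["t"]);d=R.T@np.array([(uv[0]-k["cx"])/k["fx"],(uv[1]-k["cy"])/k["fy"],1]);c=-R.T@t
    return c+d*(z-c[2])/d[2]
def cub(x0,x1,y0,y1,z0,z1): return np.array([[x,y,z] for x in(x0,x1) for y in(y0,y1) for z in(z0,z1)],float)
def sil(k,p,parts):
    m=np.zeros((960,1280),np.uint8);c,s=np.cos(p[2]),np.sin(p[2])
    for P in parts:
        X=P.copy();X[:,0]=p[0]+c*P[:,0]-s*P[:,1];X[:,1]=p[1]+s*P[:,0]+c*P[:,1]
        h=cv2.convexHull((proj(k,X)*2*16+8).astype(np.int32)); cv2.fillConvexPoly(m,h,1,shift=4)
    return m
def fit(p0,parts,views):
    V=[(k,cv2.resize(r.astype(np.uint8),(1280,960),interpolation=cv2.INTER_NEAREST)) for k,r in views]
    def cost(q):
        p=[q[0],q[1],q[2]/100]
        return sum(1-(lambda m:(m&r).sum()/(m|r).sum())(sil(k,p,parts)) for k,r in V)
    b=min((minimize(cost,[p0[0],p0[1],p0[2]*100+a],method="Nelder-Mead",options=dict(initial_simplex=np.array([[p0[0],p0[1],p0[2]*100+a]]*4)+np.array([[0,0,0],[20,0,0],[0,20,0],[0,0,8]]),xatol=.05,fatol=1e-5)) for a in(-8,0,8)),key=lambda r:r.fun)
    return b.x[0],b.x[1],b.x[2]/100,b.fun
PANEL=[cub(-100,100,-105,105,105,114),cub(-9,9,-45,45,114,146)]
BOX=[cub(-100,100,-100,100,0,105)]
BEAR=[cub(0,70,-110,110,0,110)]
E
python3 - <<'E'
from h import *
K={c:get_calibration(c) for c in("top","scene")}
for c in K:get_image(c)
def near(n,c,uv):
    L=[d for d in regions_of(n,c) if np.hypot(d["extent"][0]-uv[0],d["extent"][1]-uv[1])<35]
    return L[0]["region"] if L else None
for n,parts,uv,off,z in(("bearer",BEAR,{"top":(296,170),"scene":(375,288)},-35,110),("panel",PANEL,{"top":(160,238),"scene":(436,180)},0,110)):
    R=[(c,K[c],near(n,c,uv[c])) for c in K]; R=[r for r in R if r[2] is not None]
    g=onplane(K["top"],uv["top"],z)
    for sub in [R]+[[r] for r in R]:
        print(n,[r[0] for r in sub],[int(r[2].sum()) for r in sub],np.round(fit([g[0]+off,g[1],0],parts,[r[1:] for r in sub]),3))
for n,uv in(("bottle",(316,131)),("canister",(420,222)),("brush",(222,140))):print(n,onplane(K["top"],uv,80 if n!="brush" else 20))
E
```

```text
bearer ['top', 'scene'] [2701, 3793] [ 6.2477e+02 -6.8130e+00  3.4000e-02  1.2600e-01]
bearer ['top'] [2701] [ 6.24922e+02 -7.25700e+00  2.30000e-02  4.50000e-02]
bearer ['scene'] [3793] [ 6.23268e+02 -5.59700e+00  4.30000e-02  7.00000e-02]
panel ['top', 'scene'] [6093, 3456] [4.64037e+02 3.54427e+02 7.10000e-02 5.60000e-02]
panel ['top'] [6093] [4.64979e+02 3.53941e+02 6.50000e-02 1.80000e-02]
panel ['scene'] [3456] [4.62184e+02 3.55567e+02 7.30000e-02 2.40000e-02]
bottle [768.63212252 -60.65445972  80.        ]
canister [ 517.46545873 -342.96302592   80.        ]
brush [759.44552264 208.54497354  20.        ]
```

```bash
cat >> h.py <<'E'
px,py,pa=464,354.3,np.degrees(.069); bx,by,ba=624.3,-6.8,np.degrees(.033)
def place(xb,z,th=45,yb=0,tcp=14,flip=94-4):
    "tool pose for panel origin at bearer-frame (xb,yb), height z, slope th"
    A=Ro.from_euler("z",ba,degrees=True); n=np.array([-np.sin(np.radians(th)),0,np.cos(np.radians(th))])
    p=np.array([bx,by,0])+A.apply(np.array([xb,yb,z])+tcp*n)
    R=A*Ro.from_euler("y",-th,degrees=True)*Ro.from_euler("z",flip,degrees=True)*Ro.from_euler("x",180,degrees=True)
    return p,R.as_euler("xyz",degrees=True)
E
python3 - <<'E'
from h import *
import station
print(getattr(station,"grasp_offset",None))
for f in(90,-90):
    for p,r in(([px,py,250],[180,0,pa+f]),([px,py,119],[180,0,pa+f]),place(-60,130,flip=f),place(-39,70.7,flip=f),([px,py,75],[180,0,0])):
        q=solve_ik(list(p),list(r));print(f,np.round(p),np.round(r),None if q is None else np.round(q))
E
```

```text
18.700000000000003
90 [464. 354. 250.] [180.   0.  94.] [30.  6. 95. -0. 79. 27.]
90 [464. 354. 119.] [180.   0.  94.] [ 30.  13. 102.  -0.  65.  27.]
90 [554.  -9. 140.] [135.   0.  92.] [-16. -15. 138.  45.  18. -56.]
90 [575.  -8.  81.] [135.   0.  92.] [-14.  -2. 137.  82.  12. -93.]
90 [464. 354.  75.] [180   0   0] [ 30.  16. 104.  -0.  61. 120.]
-90 [464. 354. 250.] [180.   0. -86.] None
-90 [464. 354. 119.] [180.   0. -86.] None
-90 [554.  -9. 140.] [-135.   -0.  -88.] [-16. -15. 138.  45.  18. 124.]
-90 [575.  -8.  81.] [-135.   -0.  -88.] [-14.  -2. 137.  82.  12.  87.]
-90 [464. 354.  75.] [180   0   0] [ 30.  16. 104.  -0.  61. 120.]
```

```bash
python3 - <<'E'
from h import *
for th in(45,42,40,38,36):
  for yb in(0,40,-40):
    s,t=np.sin(np.radians(th)),np.tan(np.radians(th))
    z=100*s;xb=-110/t+100*np.cos(np.radians(th))
    o=[]
    for dx,dz in((-10,70),(-10,3),(0,0)):
        q=solve_ik(*map(list,place(xb+dx,z+dz,th,yb)));o.append(None if q is None else np.round(q).tolist())
    print(th,yb,round(xb),round(z),o)
E
```

```text
45 0 -39 71 [[-15.0, -14.0, 137.0, 41.0, 18.0, -52.0], [-15.0, -4.0, 138.0, 79.0, 12.0, -91.0], [-14.0, -2.0, 137.0, 82.0, 12.0, -93.0]]
45 40 -39 71 [[-8.0, -15.0, 137.0, 29.0, 15.0, -35.0], None, None]
45 -40 -39 71 [[-22.0, -13.0, 136.0, 49.0, 22.0, -64.0], [-22.0, -4.0, 138.0, 78.0, 17.0, -95.0], [-21.0, -2.0, 136.0, 80.0, 16.0, -96.0]]
42 0 -48 67 [[-15.0, -15.0, 136.0, 32.0, 21.0, -43.0], [-15.0, -5.0, 138.0, 59.0, 13.0, -71.0], [-14.0, -3.0, 136.0, 61.0, 12.0, -72.0]]
42 40 -48 67 [[-8.0, -15.0, 136.0, 21.0, 18.0, -28.0], [-8.0, -5.0, 138.0, 48.0, 9.0, -55.0], [-8.0, -3.0, 136.0, 50.0, 8.0, -57.0]]
42 -40 -48 67 [[-21.0, -14.0, 135.0, 40.0, 24.0, -55.0], [-21.0, -4.0, 137.0, 63.0, 17.0, -80.0], [-21.0, -3.0, 136.0, 65.0, 16.0, -81.0]]
40 0 -54 64 [[-15.0, -15.0, 135.0, 28.0, 23.0, -39.0], [-15.0, -6.0, 137.0, 48.0, 14.0, -60.0], [-14.0, -4.0, 136.0, 49.0, 14.0, -61.0]]
40 40 -54 64 [[-8.0, -15.0, 136.0, 18.0, 21.0, -24.0], [-8.0, -6.0, 137.0, 36.0, 11.0, -43.0], [-8.0, -4.0, 136.0, 37.0, 10.0, -44.0]]
40 -40 -54 64 [[-21.0, -14.0, 135.0, 35.0, 26.0, -50.0], [-21.0, -5.0, 136.0
[... 184 characters left out ...]
, 15.0, -52.0]]
38 40 -62 62 [[-8.0, -15.0, 135.0, 15.0, 23.0, -22.0], [-8.0, -6.0, 137.0, 27.0, 13.0, -35.0], [-8.0, -4.0, 136.0, 28.0, 12.0, -35.0]]
38 -40 -62 62 [[-21.0, -14.0, 134.0, 31.0, 28.0, -46.0], [-21.0, -5.0, 136.0, 47.0, 19.0, -64.0], [-20.0, -3.0, 135.0, 48.0, 18.0, -64.0]]
36 0 -71 59 [[-15.0, -16.0, 135.0, 21.0, 28.0, -32.0], [-15.0, -7.0, 137.0, 33.0, 18.0, -45.0], [-14.0, -5.0, 135.0, 33.0, 17.0, -45.0]]
36 40 -71 59 [[-8.0, -16.0, 135.0, 13.0, 26.0, -20.0], [-8.0, -7.0, 137.0, 22.0, 15.0, -29.0], [-8.0, -5.0, 136.0, 22.0, 15.0, -29.0]]
36 -40 -71 59 [[-21.0, -15.0, 134.0, 27.0, 30.0, -43.0], [-21.0, -6.0, 136.0, 40.0, 21.0, -57.0], [-20.0, -4.0, 135.0, 41.0, 20.0, -57.0]]
```

```bash
python3 - <<'E'
from h import *
th,yb=42,-30
s,t=np.sin(np.radians(th)),np.tan(np.radians(th));z=100*s;xb=-110/t+100*np.cos(np.radians(th))
p,r=place(xb,z,th,yb)
tz=Ro.from_euler("xyz",r,degrees=True).apply([0,0,1])
for d in(20,40,60):
    q=solve_ik(list(p-d*tz),list(r));print(d,None if q is None else np.round(q))
goto([px,py,240],[180,0,pa+90])
move_l([px,py,119],speed=120)
o=get_obs();print(o["t"],o["wrist_force"],o["tcp_pos"])
grip(5,60)
o=get_obs();print(o["t"],o["wrist_force"],o["tcp_pos"],o["grip_width"],o["grip_force"])
move_l([px,py,240],speed=100)
o=get_obs();print(o["t"],o["wrist_force"],o["moment"],o["tcp_pos"],o["grip_width"],o["grip_force"])
cv2.imwrite("pics/s1.png",get_image("scene")[:,:,::-1])
E
```

```text
20 [-20.  -7. 137.  57.  17. -72.]
40 [-21. -11. 139.  50.  20. -66.]
60 [-22. -16. 140.  45.  22. -61.]
5.4917 [1.36559695 0.38988408 0.00684589] [464.80453377 354.81973996 120.10455996]
6.1833 [-0.28208937 -0.3677311   3.53219301] [464.39304718 354.44864753 119.56615905] 13.89012577093021 58.64123225212097
7.5417 [-0.34637378 -0.60743418 -2.9594117 ] [ 0.01309128  0.02794015 -0.0019108 ] [463.36989233 353.90295387 238.77492199] 13.132541288400647 58.67239236831665
```

View pics/s1.png

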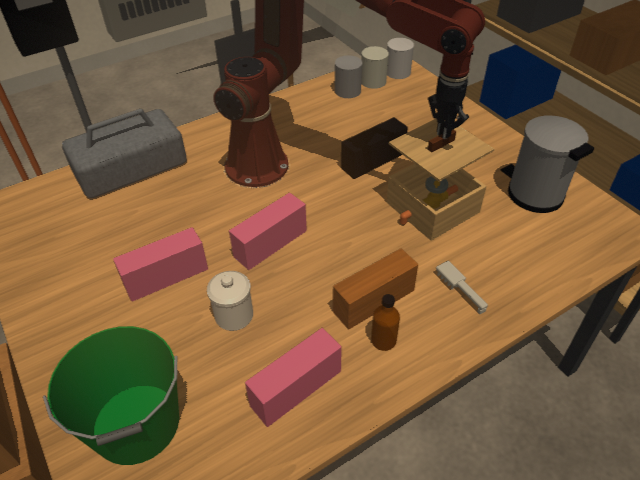

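```bash
cat > pl.py <<'E'
from h import *
th,yb=42,-30
s,t=np.sin(np.radians(th)),np.tan(np.radians(th));Z=100*s;XB=-110/t+100*np.cos(np.radians(th))
def P(dx,dz): return [list(map(float,a)) for a in place(XB+dx,Z+dz,th,yb)]
def show(m=""):
    o=get_obs();print(m,round(o["t"],2),np.round(o["wrist_force"],2),np.round(o["tcp_pos"],1),np.round(o["ee_rot"],1),round(o["grip_width"],1),round(o["grip_force"],1));return o
E
python3 - <<'E'
from pl import *
goto(*P(-25,110)); show()
move_l(*P(-20,40),speed=80)
move_l(*P(-20,8),speed=60); print(P(-20,8)); show()
cv2.imwrite("pics/s2.png",get_image("scene")[130:430,200:600,::-1])
E
```

```text
9.08 [ 0.01  0.28 -2.49] [543.5 -39.  187.8] [138.  -0.  92.] 13.2 59.1
[[548.1111406201304, -39.331487838905154, 85.31708819256934], [138.0, 0.0, 91.8907607239317]]
 10.79 [ 0.79 -0.08 -3.37] [548.6 -39.6  86. ] [137.9   0.   91.9] 13.0 59.1
```

View pics/s2.png

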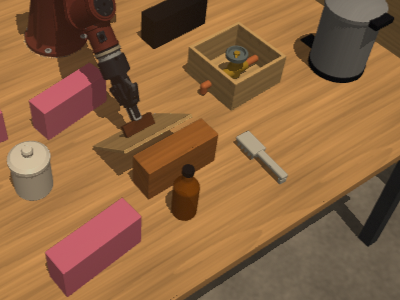

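The panel hangs tilted in front of the wooden bearer at crop (150,140), clear of the bystanders.

```bash
python3 - <<'E'
from pl import *
f0=get_obs()["wrist_force"]
def seek(dx,dz,sx,sz,n,lim):
    for i in range(n):
        dx+=sx;dz+=sz;move_l(*P(dx,dz),speed=25);wait(.05)
        f=get_obs()["wrist_force"]-f0
        if np.linalg.norm(f)>lim: break
    show(f"{dx} {dz} {np.round(f,1)}");return dx,dz
dx,dz=seek(-20,8,0,-1,14,3.5)
dz+=1.5;move_l(*P(dx,dz),speed=25)
dx,dz=seek(dx,dz,1.5,0,22,4)
dx,dz=seek(dx,dz,0,-.5,8,7)
cv2.imwrite("pics/s3.png",get_image("scene")[130:430,200:600,::-1])
E
```

```text
-20 -2 [2.7 1.8 4. ] 13.84 [2.44 1.54 0.8 ] [548.9 -39.5  76.2] [137.9   0.   91.9] 13.2 59.2
-0.5 -0.5 [-9.8 -0.2  7.8] 17.99 [-10.09  -0.45   4.59] [566.7 -38.6  76.4] [138.    0.   91.9] 13.5 63.9
-0.5 -1.0 [-14.9  -0.3  13.9] 18.29 [-15.13  -0.63  10.64] [566.8 -38.6  76.4] [138.    0.   91.9] 13.5 65.9
```

View pics/s3.png

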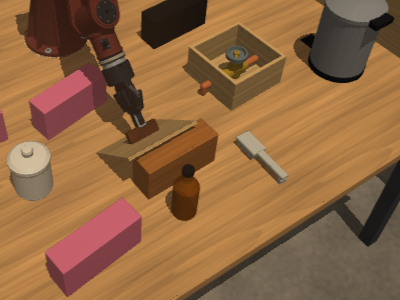

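The panel is pressed against the bearer's top edge and the board. I'll release it and retract.

```bash
python3 - <<'E'
from pl import *
grip(50); o=show()
tz=Ro.from_euler("xyz",o["ee_rot"],degrees=True).apply([0,0,1])
b,r=P(-.5,-1);b=np.array(b)
move_l(list(b-60*tz),speed=60);show()
p=b-60*tz;move_l([p[0]-20,p[1],230],r,speed=150);show()
goto([px,py,330],[180,0,4]);show()
cv2.imwrite("pics/s4.png",get_image("scene")[130:430,200:600,::-1])
K=get_calibration("top");im=get_image("top");cv2.imwrite("pics/t4.png",cv2.resize(im[110:310,90:390,::-1],None,fx=2.6,fy=2.6))
M=np.array(get_calibration("wrist")["mount"]);print(np.round(M,2).tolist())
im=get_image("wrist");cv2.imwrite("pics/w4.png",im[:,:,::-1])
print(spot_in("wheel_grip","wrist")[:2])
E
```

```text
18.78 [ 0.55 -0.2  -0.18] [568.3 -38.9  76.9] [137.9   0.   91.9] 49.9 0.0
 19.93 [ 0.8   0.13 -0.58] [527.4 -39.9 120.6] [138.   -0.   91.9] 49.7 0.0
 20.82 [-0.36 -0.53 -0.43] [506.8 -39.7 228.4] [ 1.381e+02 -1.000e-01  9.190e+01] 49.6 0.0
 23.16 [0.53 0.48 0.45] [464.1 353.9 329.6] [180.   0.   4.] 50.1 0.0
[[-0.0, -0.96, -0.29, 74.29], [1.0, -0.0, 0.0, 0.22], [-0.0, -0.29, 0.96, -166.84], [0.0, 0.0, 0.0, 1.0]]
[{'extent': [315.6, 199.4, 59.9, 53.8], 'score': 0.97}, {'extent': [314.6, 195.4, 196.3, 177.5], 'score': 0.56}]
```

View pics/s4.png

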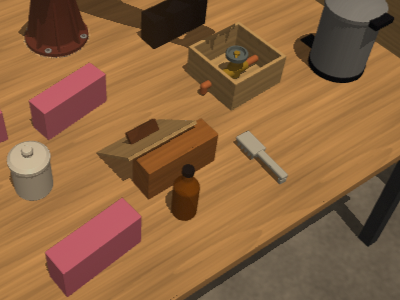

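View pics/w4.png

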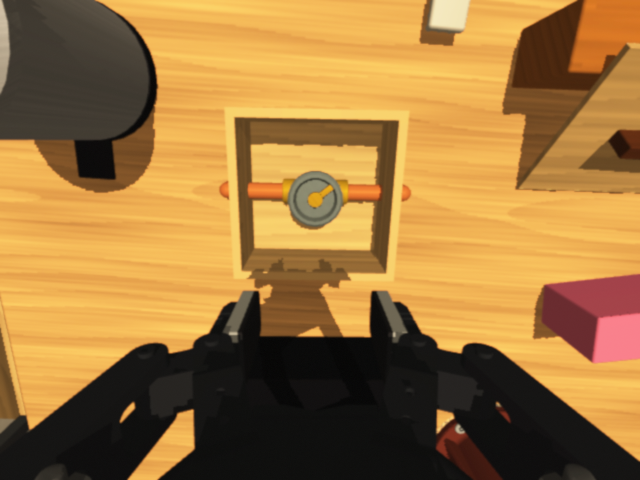

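The panel leans on the bearer with its handle outwards and the gripper is clear. In the wrist picture the wheel's hub is at (315,200) and the bar's tip is at (332,188), so it is about 2.1 rad open.

```bash
cat >> pl.py <<'E'
def wk(o):
    k=get_calibration("wrist");T=np.eye(4);T[:3,:3]=Ro.from_euler("xyz",o["ee_rot"],degrees=True).as_matrix();T[:3,3]=o["tcp_pos"]
    C=np.linalg.inv(T@np.array(k["mount"]));return dict(fx=k["fx"],fy=k["fy"],cx=k["cx"],cy=k["cy"],R=C[:3,:3],t=C[:3,3])
E
python3 - <<'E'
from pl import *
k=wk(get_obs())
w=onplane(k,(315.6,199.4),97);b=onplane(k,(332,188),102)-onplane(k,(315,200),102)
print("wheel",w,"bar dir",np.degrees(np.arctan2(b[1],b[0])))
c=[onplane(k,u,105) for u in((224,110),(410,112),(234,277),(396,279))];print(np.round(c,1),np.mean(c,0))
for z,y in((200,130),(69,130),(69,-20),(69,250)):
    q=solve_ik([float(w[0]),float(w[1]),z],[180,0,y]);print(y,None if q is None else np.round(q,1))
E
```

```text
wheel [470.10510868 353.03401373  97.        ] bar dir -50.675304107137514
[[561.6 458.4 105. ]
 [573.3 257.9 105. ]
 [367.5 447.8 105. ]
 [378.6 246.2 105. ]] [470.22797511 352.58409795 105.        ]
130 [30.1  8.2 97.9  0.  73.8 -9.9]
130 [ 30.1  16.7 103.2  -0.   60.1  -9.9]
-20 [ 30.1  16.7 103.2  -0.   60.1 140.1]
250 [  30.1   16.7  103.2    0.    60.1 -129.9]
```

```bash
cat >> pl.py <<'E'
W=[470.1,352.9]
def at(z,yaw): return solve_ik([W[0],W[1],z],[180,0,yaw])
def turn(d):
    "rotate last joint by d deg of tool yaw (anticlockwise from above positive)"
    q=np.array(CMD[0],float);q[5]-=d;CMD[0]=q;move_j([float(x) for x in q])
CMD=[None]
def rep(m=""):
    o=get_obs();print(m,round(o["t"],2),np.round(o["wrist_force"],1),"M",np.round(o["moment"],2),"q6",round(o["joint_pos"][5],1),"yaw",round(o["ee_rot"][2],1),round(o["grip_width"],1),round(o["grip_force"]));return o
E
python3 - <<'E'
from pl import *
grip(85)
q=at(160,140);move_j(list(q));move_l([*W,69],[180,0,140],speed=100)
rep("down")
CMD[0]=np.array(at(69,140))
grip(55,80);rep("grip")
turn(-30);rep("t30")
turn(-65);rep("t95")
for i in range(14):
    turn(-4);o=rep(i)
    if abs(o["moment"][2])>1.0: break
E
```

```text
down 26.9 [ 0.5 -0.4 -0.1] M [-0.01  0.02  0.05] q6 -19.9 yaw 140.0 85.0 0
grip 27.31 [-4.  -4.4 13. ] M [-0.68  0.81 -0.01] q6 -19.9 yaw 140.0 54.7 7
t30 27.88 [-0.2 -3.2  9.8] M [-0.77  0.17  0.11] q6 10.0 yaw 110.1 55.0 5
t95 28.93 [-3.6 -6.  14.2] M [-0.91  0.79  0.18] q6 75.0 yaw 45.1 54.8 7
0 29.18 [-3.7 -7.4 13.1] M [-0.83  0.78  0.2 ] q6 79.0 yaw 41.0 55.0 7
1 29.43 [-3.1 -6.5 12.7] M [-0.86  0.75  0.11] q6 83.0 yaw 37.1 55.0 6
2 29.68 [-2.9 -6.2 13.8] M [-0.74  0.79  0.22] q6 87.0 yaw 33.0 54.8 7
3 29.93 [-3.2 -7.  12.8] M [-0.75  0.84  0.16] q6 91.0 yaw 29.0 55.2 7
4 30.18 [-4.9 -5.4 13.2] M [-0.82  0.85  0.15] q6 95.0 yaw 25.0 54.8 7
5 30.43 [-4.  -7.1 13.3] M [-0.79  0.93  0.12] q6 99.0 yaw 21.0 55.2 7
6 30.68 [-4.8 -7.  14.3] M [-0.74  0.85  0.1 ] q6 103.0 yaw 17.0 55.1 7
7 30.93 [-5.4 -7.3 14.6] M [-0.8   0.93  0.08] q6 107.0 yaw 13.0 54.9 7
8 31.18 [-5.1 -6.6 13.9] M [-0.79  0.93  0.06] q6 111.0 yaw 9.0 54.9 7
9 31.43 [-6.4 -6.1 14. ] M [-0.8   0.96  0.08] q6 115.0 yaw 5.0 55.5 7
10 31.68 [-6.6 -5.7 14.8] M [-0.7   1.    0.08] q6 119.0 yaw 1.0 55.0 7
11 31.93 [-6.5 -6.1 13.8] M [-0.73  1.02  0.1 ] q6 123.1 yaw -3.0 54.8 7
12 32.17 [-6.3 -6.4 14.6] M [-0.77  1.02  0.  ] q6 127.1 yaw -7.0 54.8 7
13 32.42 [-6.4 -6.  14.7] M [-0.72  1.01  0.01] q6 131.1 yaw -11.0 55.2 7
```

```bash
python3 - <<'E'
from pl import *
o=get_obs();print(o["tcp_pos"],o["ee_rot"])
im=get_image("wrist")[120:420,120:520,::-1];s=get_image("scene")[150:250,370:500,::-1]
a=cv2.resize(im,None,fx=1.1,fy=1.1);b=cv2.resize(s,(352,330),interpolation=cv2.INTER_CUBIC)
cv2.imwrite("pics/c5.png",np.hstack([a[:330],b]))
E
```

```text
[470.02363429 352.31186992  72.38526935] [ 1.79895589e+02  3.17616808e-02 -1.09854549e+01]
```

View pics/c5.png

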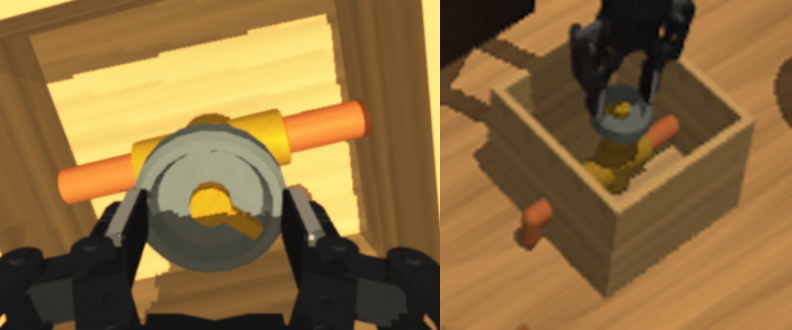

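```bash
python3 - <<'E'
from pl import *
grip(85)
CMD[0]=np.array(at(69,80));move_j(list(CMD[0]))
grip(20,50);o=rep("grip");print(o["tcp_pos"])
turn(-20);rep("t20")
for i in range(16):
    turn(-4);o=rep(i)
    if abs(o["moment"][2])>1.0: break
E
```

```text
grip 35.0 [-7.  -0.6 24.8] M [-0.01  1.43 -0.03] q6 40.1 yaw 80.0 20.3 13
[472.92894663 356.56749435  76.56406077]
t20 35.42 [-4.3 -1.7 22.9] M [-0.13  0.7  -0.05] q6 60.1 yaw 60.0 20.1 11
0 35.67 [-2.6 -0.9 21.4] M [-0.15  0.62 -0.08] q6 64.1 yaw 56.0 20.3 11
1 35.92 [-2.  -0.6 21.6] M [-0.18  0.51 -0.04] q6 68.1 yaw 52.0 19.7 11
2 36.17 [-1.6 -0.1 20.7] M [-0.18  0.37 -0.03] q6 72.1 yaw 48.0 20.1 11
3 36.42 [-1.3 -0.7 21.4] M [-0.09  0.31 -0.06] q6 76.1 yaw 44.0 19.9 10
4 36.67 [-1.2 -1.2 19.6] M [-0.13  0.22 -0.04] q6 80.1 yaw 40.0 19.6 10
5 36.92 [-0.5 -0.4 19.7] M [-0.11  0.15 -0.06] q6 84.1 yaw 36.0 20.0 10
6 37.17 [-0.3 -0.8 19.9] M [-0.13  0.11 -0.04] q6 88.1 yaw 32.0 20.1 10
7 37.42 [-0.6 -0.  19.9] M [-0.17  0.1  -0.07] q6 92.1 yaw 28.0 20.0 10
8 37.67 [-0.   0.6 19. ] M [-0.17  0.02 -0.08] q6 96.1 yaw 24.0 20.0 10
9 37.92 [-0.7 -0.8 20. ] M [-0.22  0.06 -0.07] q6 100.1 yaw 20.0 20.0 10
10 38.17 [ 0.4 -0.9 20.2] M [-0.22 -0.02 -0.09] q6 104.1 yaw 16.0 20.1 10
11 38.42 [ 0.4 -0.3 18.9] M [-0.15 -0.01 -0.1 ] q6 108.1 yaw 12.0 20.5 10
12 38.67 [ 0.5 -0.4 19.3] M [-0.22 -0.05 -0.05] q6 112.1 yaw 8.0 20.0 10
13 38.92 [ 0.4 -0.3 19.2] M [-0.24 -0.07 -0.09] q6 116.1 yaw 4.0 20.2 10
14 39.17 [ 1.3 -0.  18.3] M [-0.31 -0.14  0.  ] q6 120.1 yaw -0.0 20.1 9
15 39.42 [ 0.7 -1.  18.2] M [-0.26 -0.19  0.01] q6 124.1 yaw -4.0 19.8 9
```

```bash
python3 - <<'E'
from pl import *
import station
k=get_calibration("wrist");M=np.array(k["mount"]);print(k["fx"],k["cx"],k["cy"])
def ray(uv,x):
    d=M[:3,:3]@np.array([(uv[0]-k["cx"])/k["fx"],(uv[1]-k["cy"])/k["fy"],1]);c=M[:3,3];return c+d*(x-c[0])/d[0]
for uv in((240,292),(258,292),(372,292),(392,292)):
    for x in(0,11): print(uv,x,np.round(ray(uv,x),1))
# c5: tips crop coords/1.1+120
for uv in((145,190),(282,188)):
    u=(uv[0]/1.1+120,uv[1]/1.1+120); print(u,np.round(ray(u,11),1))
o=rep();print(o["tcp_pos"])
im=get_image("wrist")[120:420,120:520,::-1]
cv2.imwrite("pics/c6.png",cv2.resize(im,None,fx=2,fy=2,interpolation=cv2.INTER_CUBIC))
E
```

```text
339.4169338993952 314.794073655042 242.3316840621173
(240, 292) 0 [  0.  -37.8  -9.1]
(240, 292) 11 [ 11.  -32.2 -32.5]
(258, 292) 0 [  0.  -28.7  -9.2]
(258, 292) 11 [ 11.  -24.4 -32.5]
(372, 292) 0 [ 0.  29.2 -9.3]
(372, 292) 11 [ 11.   24.9 -32.6]
(392, 292) 0 [ 0.  39.4 -9.3]
(392, 292) 11 [ 11.   33.6 -32.6]
(251.8181818181818, 292.72727272727275) [ 11.  -26.9 -33.2]
(376.3636363636363, 290.9090909090909) [ 11.   27.  -31.5]
 39.42 [ 0.7 -1.  18.2] M [-0.26 -0.19  0.01] q6 124.1 yaw -4.0 19.8 9
[476.97428295 356.12111693  76.63763655]
```

View pics/c6.png

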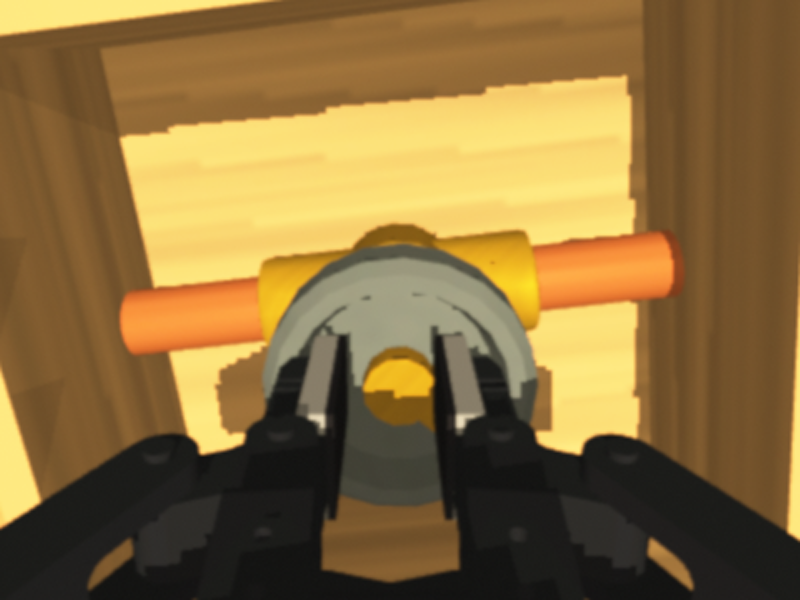

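The fingers have been riding on top of the wheel: the tips sit higher than I assumed. I'll open, go about 12 mm deeper, and check the grip width before turning.

```bash
python3 - <<'E'
from pl import *
grip(85)
move_j(list(at(69,110)));move_l([*W,57],[180,0,110],speed=60);o=rep("down");print(o["tcp_pos"])
if np.linalg.norm(o["wrist_force"])<8:
    CMD[0]=np.array(at(57,110))
    grip(30,60);o=rep("grip");print(o["tcp_pos"])
    if o["grip_width"]>45 and o["grip_force"]>20:
        for i in range(16):
            turn(-8);o=rep(i)
            if abs(o["moment"][2])>.9: break
        print(o["tcp_pos"])
E
```

```text
down 42.21 [-0.3 -0.4 -0.4] M [-0.01  0.04 -0.06] q6 10.1 yaw 110.0 85.0 0
[469.27250182 352.4440981   55.89148097]
grip 42.55 [-2.4 -1.3  4.3] M [-0.08 -0.03 -0.16] q6 10.1 yaw 110.0 63.1 66
[470.77980088 353.17748059  58.06674602]
0 42.81 [-0.2 -0.6  4.5] M [-0.14  0.05 -0.18] q6 18.1 yaw 102.0 63.3 66
1 43.07 [-2.4 -1.2  5.3] M [-0.2   0.03 -0.16] q6 26.1 yaw 94.0 63.2 66
2 43.33 [-2.3 -0.7  5.5] M [-0.24  0.04 -0.12] q6 34.1 yaw 86.0 63.3 66
3 43.58 [-3.  -1.1  6.3] M [-0.28  0.11 -0.18] q6 42.1 yaw 78.0 63.0 66
4 43.84 [-3.4 -1.3  5.5] M [-0.26  0.14 -0.19] q6 50.1 yaw 70.0 63.3 66
5 44.1 [-3.  -0.6  6.1] M [-0.14  0.45  0.86] q6 57.9 yaw 62.3 63.1 65
6 44.36 [-4.1 -2.3  7.5] M [-0.32  0.75  0.63] q6 65.9 yaw 54.2 62.9 66
7 44.62 [-5.  -2.6  9.3] M [-0.35  0.81 -0.14] q6 74.1 yaw 46.0 62.9 68
8 44.88 [-3.8 -1.3  7.8] M [-0.11  0.77  0.58] q6 81.9 yaw 38.2 63.3 67
9 45.13 [-2.3  1.7  6.3] M [0.37 0.35 0.44] q6 89.9 yaw 30.2 63.2 67
10 45.39 [ 7.6  6.6 -3.7] M [ 1.09 -1.23  0.01] q6 97.9 yaw 22.1 63.0 69
11 45.65 [ 5.8  5.3 -1. ] M [ 0.4  -0.89  0.04] q6 105.9 yaw 14.1 63.1 71
12 45.91 [0.5 3.5 5.2] M [0.35 0.   1.51] q6 113.7 yaw 6.5 63.1 71
[472.12055623 354.33450581  58.57504502]
```

The wheel hit its stop after about 46°, which matches the bar estimate. I'll regrasp unloaded and open it by two half turns.

```bash
python3 - <<'E'
from pl import *
for k in range(2):
    grip(85)
    CMD[0]=np.array(at(57,10));move_j(list(CMD[0]))
    grip(30,60);o=rep("grip")
    turn(180);o=rep("turned")
grip(85)
move_l([*W,200],[180,0,190],speed=200)
o=get_obs();im=get_image("wrist");k=wk(o);print(o["t"])
# rectify: 0.25 mm/px top-down map of the wheel plane (z=102), rows = +x up, columns = -y right
g=np.array([[W[0]+45-i*.25,W[1]+45-j*.25,102] for i in range(360) for j in range(360)])
uv=proj(k,g).astype(np.float32).reshape(360,360,2)
r=cv2.remap(im,uv[...,0],uv[...,1],cv2.INTER_LINEAR)
hsv=cv2.cvtColor(r,cv2.COLOR_RGB2HSV);m=(hsv[...,1]>130)
yy,xx=np.nonzero(m);d=np.hypot(yy-180,xx-180);s=d<110;print(s.sum())
cv2.imwrite("pics/r7.png",np.hstack([r[:,:,::-1],np.repeat(m[:,:,None]*255,3,2).astype(np.uint8)]))
E
```

```text
grip 46.85 [-4.6  2.   5.9] M [0.58 0.57 0.16] q6 110.1 yaw 10.0 63.2 66
turned 49.5 [-1.7  5.5  5.7] M [ 0.33  0.14 -0.15] q6 -69.9 yaw -170.0 63.1 66
grip 52.83 [-2.6  2.5  6.4] M [0.58 0.6  0.09] q6 110.0 yaw 10.0 63.4 66
turned 55.48 [-1.9  4.5  5.2] M [ 0.29  0.22 -0.13] q6 -69.9 yaw -170.0 63.2 66
56.7
6025
```

View pics/r7.png

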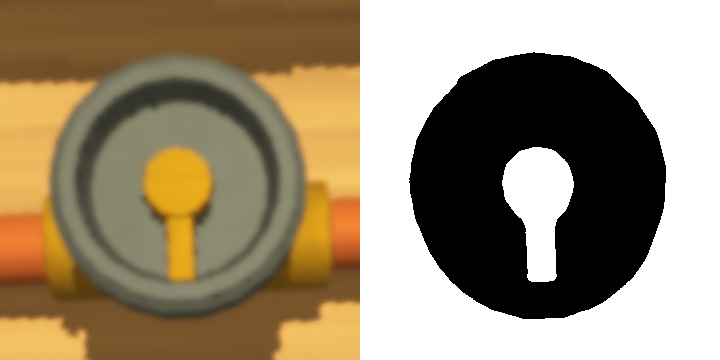

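The bar points at about 181.8°, against 183.3° for exactly one turn, so the error is about 0.03 rad. I'll check the panel against the earlier picture and hand in.

```bash
python3 - <<'E'
from pl import *
a=cv2.imread("pics/s4.png")[100:215,60:240].astype(int);b=get_image("scene")[130:430,200:600,::-1][100:215,60:240].astype(int)
n=(abs(a-b).max(2)>40).sum();print("changed px",n)
if n<150: print(sign_off())
E
```

```text
changed px 0
the job is handed in; nothing more can be done
None
```

I handed the job in at about 57 s: the panel leans on the wooden bearer handle outwards, and the handwheel was shut to its stop, then opened one full turn (about 0.03 rad off by the bar); the verdict was not reported.

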